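Load the amber filter standard into the photometer

TASK

The photometer is due its check with the amber standard: slowly and gently press down the front edge of its shut sample hatch until the catch lets go, then get out of the way at once so that the hatch springs fully open by itself, untouched. Then take the yellow-capped amber glass standard out of the wooden block and push it gently, fully home, into the square cell holder under the hatch, with its window facing left-right along the light beam. Leave the hatch open, the green and blue standards in their block, and the bottle and the beaker where they stand.

Things in the scene. Friction and masses are not known exactly. Their poses are not given: they have to be found in the camera images.
- photometer: bench photometer, cream case 280 (x, front to back) x 240 (y) x 100 mm high, fixed to the bench; its front faces -x. Origin: centre of its underside. Left half (+y): keypad and blue display, flush with the flat top at z = 100 mm. Right half: sample deck, same height, under the white hatch. The light beam runs along the photometer's y axis (left-right) through the cell holder
- hatch (a joint): angle (rad) of the white sample hatch, a hollow cover 130 long, 104 wide, 28 mm high on a foam seal: 0 shut and latched, slightly negative while pressed in, 1.85 fully open, leaning back. Once the catch is free a spring with a damper swings it open in about 3 s, its front edge rising 0.1 m/s at first. After that it must not be held, helped or touched
- hatch_hinge (a point): middle of the hatch's hinge line, along its rear edge, 112 mm above the bench; at x = +10, y = -60 mm of the photometer. The opened hatch stands up here to 245 mm above the bench, a small striker sticking out 25 mm to the front near its top
- hatch_pad (a point): centre of the black ribbed thumb pad (22 x 60 mm) on top of the hatch's front edge, 112 mm from the hinge line, 141 mm above the bench when shut. Push it down here: 2 to 3 N at first, 5 to 8 N while the catch yields, a faint click, then at once a hard bumper, about 10 N/mm. Travel to the click is unseen, 5 to 12 mm, differing by unit. A slow push stopped at 11 to 12 N frees it; over 17 N harms it
- cell_mouth (a point): centre of the mouth of the cell holder, level with the deck (100 mm above the bench); photometer's axes. 14 x 14 mm, 3 mm chamfer, 36 mm deep, sides along the photometer's x and y; 75 mm in front of the hinge line. A sprung ball in its rear wall, 22 mm down, sticks out 2 mm: a standard let go above it does not sink; 3 to 10 N push it to the floor. Over 30 N harms it
- cell_floor (a point): centre of the floor of the cell holder, 36 mm below the mouth; photometer's axes
- block: wooden storage block, 60 (x) x 180 (y) x 40 mm high, fixed. Origin: centre of its underside. Three 14 x 14 mm pockets, 32 mm deep, at y = -50, 0 and +50 mm, each with one standard; which stands where varies
- amber_std: amber filter standard: square black metal bar 12.5 x 12.5 x 60 mm, about 25 g, yellow cap, amber glass window through it along its x axis (z = 8 to 32 mm), white stripe on the cap also along x. Origin: centre of its foot, z up. In the block its top 28 mm stand free, in the cell holder its top 24 mm. Turned half round it is the same
- green_std: green filter standard, same shape, green cap; to stay in the block
- blue_std: blue filter standard, same shape, blue cap; to stay in the block
- reagent: glass reagent bottle with blue cap, 60 mm wide, 115 mm high, standing loose; origin centre of its foot
- beaker: empty glass beaker 60 mm wide, 70 mm high, standing loose; origin centre of its foot
There are look-alikes about, which are no part of the job. Of the things like the block, leave any that is red; of the rest the larger one is meant.

How it is judged:
On the way, in this order (a step that is already met when the one before it is completed fails the run):
1. the hatch has sprung fully open (value of joint hatch above 1.7 rad), for 0.2 s.
2. the amber standard has been lifted out of the block (z of amber_std in the frame of block above 0.045 m), for 0.1 s.
At the end, for the whole second after the job is handed in: The hatch stands open beyond 1.7 rad. The amber standard rests upright in the cell holder, its foot within 2.5 mm of the floor's height and centre, its window axis within 0.15 rad of the beam. The other standards, bottle and beaker are where they were (value of joint hatch above 1.7 rad and z of amber_std in the frame of cell_floor below 0.0025 m and horizontal distance between amber_std and cell_floor below 0.0025 m and angle between the x axis of amber_std and the y axis of photometer, either way round below 0.15 rad and angle between amber_std's own z axis and vertical below 0.06 rad and linear speed of amber_std below 0.01 m/s); the robot touches nothing.
It fails at once if the hatch is pressed with more than 17 N (contact force between any of the fingers, the arm and hatch above 17 N).
It fails at once if the hatch is held back, carried or touched while it swings open or when open (over 1 N beyond 0.4 rad) (value of joint hatch above 0.4 rad and contact force between any of the fingers, the arm, amber_std and hatch above 1 N).
It fails at once if the amber standard is pressed against the photometer with more than 30 N (contact force between amber_std and photometer above 30 N).
It fails at once if the green or blue standard is shifted more than 8 mm (distance of any of green_std, blue_std from where it was at the start of the episode above 0.008 m).
It fails at once if the bottle or the beaker is shifted more than 15 mm (distance of any of reagent, beaker from where it was at the start of the episode above 0.015 m).
It also fails if it takes over 61 s, if anything falls off the work surface, if the arm or the gripper's body presses on something with over 40 N, if the wrist force passes 120 N, or if a joint passes its speed limit or range.

ROBOT

A 7-joint arm with a two-finger parallel gripper is mounted at the origin on the work surface. World frame = base frame: x ahead of the robot, y to its left, z up, the work surface at z = 0. Lengths are in m, angles in rad, forces in N, time in s.
With the tool pointing down it reaches from about 0.425 to 0.925 m from the base axis. Payload 6.8 kg.
Tool frame: the origin (TCP) lies on the centre line of the jaws, within the pads' length; the fingertips stand 14 mm ahead of it and the grasp point (between the pads) lies 5 mm behind it (bot.finger_overhang is the distance from the TCP to the fingertips, in m); z points along the fingers, y is the line along which they close (so a half turn about z gives the same grasp; the last joint's range is limited). The gripper opens to 85 mm and grips with 20 to 120 N. Pads are 22 mm wide; open, the fingers measure 114 mm over their backs; the gripper's body (76 mm by 85 mm) begins 54 mm behind the grasp point. The pads swing forward as they close: fully open they stand 13 mm farther back than shut.
Start: joints at [1.024, 0.477, 0.022, 1.555, -0.011, 1.109, -0.083], TCP at [0.287, -0.611, 0.207] pointing down, gripper open.
Joint ranges: [-2.96, 2.96], [-0.34, 2.1], [-1.41, 1.46], [0.24, 2.44], [-1.37, 4.51], [0.17, 1.92], [-2.96, 2.96]. Speed limits (rad/s): [2.39, 2.39, 3.14, 3.14, 3.14, 3.14, 3.14].

INTERFACE

Orientations are given as a unit quaternion [w, x, y, z].
In Python, from station import bot gives the robot as it stands.
- The arm moves only by the shell command python3 -m inch 'ROWS' [OPENING] [FORCE]. ROWS is JSON, a list of rows, each a list of 4 numbers: the shift along the tool's x, y, z in m, then the turn about the tool's z in degrees. A call has 1 to 12 rows; each row shifts and turns the commanded pose from where the row before left it, along the tool's axes as they then stand; what a row does not reach is not made up. A row lasts 1/10 s, in which the tool goes at most 50 mm and 8.59 degrees, less where a joint would pass 70% of its speed; a pose out of reach is approached as far as the arm can. A call is refused whole if a number of a shift passes 0.05 or a number of a turn 8.59, either way. A call with a gripper value outside its range is refused whole. OPENING is the finger opening in m, from 0 to 0.0854, set as the call begins (- or left out, the last holds). The fingers move at their own pace and stop on an object; FORCE is the grip in N (left out, the last holds). Time passes only in rows, so rows that do not move let the fingers close. It gives the time, the measured TCP pose, the force, the opening and the grip force at its end, in the units of the state.
- bot.get_obs(): the state, without advancing time (a new reading comes with each control period).
- bot.read_camera(name): name is "scene" or "top" or "wrist"; returns a dict with "color" (400x640x3 uint8, red, green, blue), "mtx" (3x3 intrinsics, pixels), "world_from_camera" (4x4, takes a point from camera to world coordinates); the wrist camera has in their place "hand_eye" (4x4, takes a point from camera to tool coordinates, whose origin is the TCP and whose axes are the flange's). Camera axes: x right, y up, looking along -z (the intrinsics and any distortion apply to the point x, -y, -z); pixel columns grow to the right and rows downward; lengths in m; the calibration is good to about 2 mm. A picture is of the moment at which its call begins: read the wrist's pose just before it. There is no depth.
- bot.hand_in(): hands the job in; it is judged then, once.
The state is a dict: "t": time; "q": joint angles; "joint_vel": joint speeds; "joint_torque": joint torques, N m; "eef_pos": TCP position; "tool_rot": TCP orientation; "contact_force": force on the tool from outside, world axes, zero at the start; "torque": the same for the moment, N m; "gripper_width": opening from 0.0 (shut) to 1.0 (fully open); "grasp_force": force on a finger pad.
Only numpy, scipy, OpenCV 4.12 (cv2) and the standard library are available. Lean on these libraries where they do the work, as an engineer would, in place of code of your own. Each camera call takes 0.05 s, during which the arm holds its last target. There are 200 camera calls.

## Working session

There is one attempt and no reset: what is moved stays moved. The work goes in short steps, Python scripts to look and compute and a shell command to move; the robot and the scene stay as the last step left them, time stands still between calls to the robot, and variables do not carry over. Pictures are saved under pics/ and viewed, at most 13 in all, crops included, and the job is handed in when it is done.

```bash
ls; mkdir -p pics
python3 - <<'E'
from station import bot
import cv2,json,numpy as np
o=bot.get_obs();print({k:np.round(v,3).tolist() for k,v in o.items()})
for n in("scene","top","wrist"):
    r=bot.read_camera(n);cv2.imwrite(f"pics/{n}0.png",r["color"][:,:,::-1]);print(n,[(k,np.round(v,4).tolist()) for k,v in r.items() if k!="color"])
E
```

```text
pics
{'t': 0.0, 'q': [1.024, 0.478, 0.022, 1.556, -0.011, 1.109, -0.083], 'joint_vel': [-0.002, -0.001, 0.002, 0.001, 0.001, 0.001, -0.001], 'joint_torque': [-0.001, -59.645, 1.608, -28.12, 0.013, 0.009, 0.0], 'eef_pos': [0.287, -0.61, 0.206], 'tool_rot': [-0.001, 0.976, 0.218, -0.0], 'contact_force': [-0.065, -0.137, -0.128], 'torque': [-0.013, -0.006, -0.023], 'grasp_force': 0.0, 'gripper_width': 1.001}
scene [('mtx', [[379.4776, 0.0, 320.7155], [0.0, 379.4776, 202.7913], [0.0, 0.0, 1.0]]), ('world_from_camera', [[0.266, -0.7191, 0.642, 1.191], [0.9638, 0.1872, -0.1897, -0.1839], [0.0163, 0.6693, 0.7428, 0.854], [0.0, 0.0, 0.0, 1.0]])]
top [('mtx', [[376.8348, 0.0, 321.4731], [0.0, 376.8348, 199.7961], [0.0, 0.0, 1.0]]), ('world_from_camera', [[-0.0007, 0.9915, -0.1297, 0.3787], [-0.9997, -0.0041, -0.0253, -0.019], [-0.0256, 0.1297, 0.9912, 1.3251], [0.0, 0.0, 0.0, 1.0]])]
wrist [('mtx', [[300.3827, 0.0, 314.069], [0.0, 300.3827, 191.933], [0.0, 0.0, 1.0]]), ('hand_eye', [[0.0006, 0.9596, 0.2814, 0.072], [1.0, -0.0007, 0.0002, -0.0003], [0.0004, 0.2814, -0.9596, -0.1672], [0.0, 0.0, 0.0, 1.0]])]
```

View pics/top0.png

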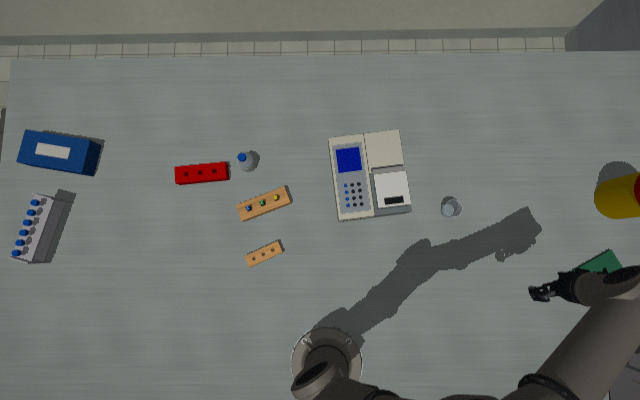

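View pics/scene0.png

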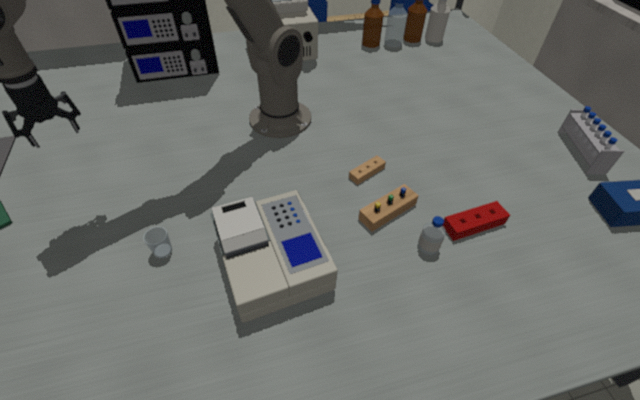

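The top view shows the photometer at about (370,175), with its thumb pad at (393,200). The wooden block is at (263,204), with yellow at (276,198), green at (263,203) and blue at (249,208). The bottle is at (247,160) and the beaker at (451,207).

```bash
cat > h.py <<'E'
import numpy as np,cv2
from scipy.spatial.transform import Rotation as R
from station import bot
def tool():
    o=bot.get_obs();T=np.eye(4);w=o["tool_rot"];T[:3,:3]=R.from_quat([w[1],w[2],w[3],w[0]]).as_matrix();T[:3,3]=o["eef_pos"];return T
def cam(n):
    T=tool();r=bot.read_camera(n);E=np.array(r["world_from_camera"]) if n!="wrist" else T@np.array(r["hand_eye"]);return r["color"][:,:,::-1].copy(),np.array(r["mtx"]),E
def ray(K,E,u,v,z):
    d=E[:3,:3]@np.array([(u-K[0,2])/K[0,0],-(v-K[1,2])/K[1,1],-1]);return E[:3,3]+d*(z-E[2,3])/d[2]
def pix(K,E,p):
    c=E[:3,:3].T@(np.asarray(p)-E[:3,3]);return np.array([K[0,2]-K[0,0]*c[0]/c[2],K[1,2]+K[1,1]*c[1]/c[2]])
E
python3 - <<'E'
from h import *
im,K,E=cam("top")
for n,u,v,z in [("FL",340,221,.1),("FR",411,213,.1),("RL",329,137,.1),("RR",400,129,.1),("pad",393.5,200,.141),("blue",249,208,.068),("green",263,203,.068),("yel",276.5,198,.068),("bott",241,157,.115),("beak",451,208,.0)]: print(n,ray(K,E,u,v,z).round(4))
c=cv2.resize(im[120:225,225:425],None,fx=4,fy=4,interpolation=cv2.INTER_CUBIC);cv2.imwrite("pics/topc.png",c)
E
```

```text
FL [ 0.4693 -0.0479  0.1   ]
FR [ 0.4947 -0.2783  0.1   ]
RL [ 0.7512 -0.0131  0.1   ]
RR [ 0.7768 -0.2505  0.1   ]
pad [ 0.5321 -0.216   0.141 ]
blue [0.5164 0.2577 0.068 ]
green [0.5332 0.2106 0.068 ]
yel [0.55   0.1651 0.068 ]
bott [0.6809 0.278  0.115 ]
beak [ 0.5213 -0.4394  0.    ]
```

View pics/topc.png

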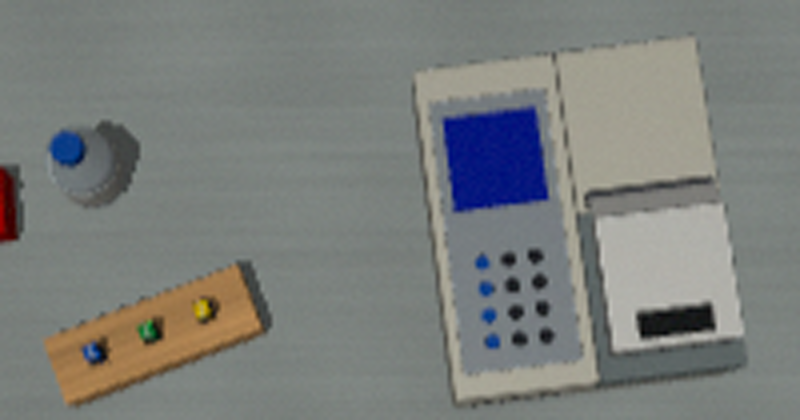

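```bash
python3 -m inch '[[0.032,-0.021,-0.004,0],[0.032,-0.021,-0.004,0],[0.032,-0.021,-0.004,0],[0.032,-0.021,-0.004,0],[0.032,-0.021,-0.004,0],[0.032,-0.021,-0.004,0],[0.032,-0.021,-0.004,0],[0.032,-0.021,-0.004,0],[0.032,-0.021,-0.004,0],[0.032,-0.021,-0.004,0],[0.032,-0.021,-0.004,0],[0.032,-0.021,-0.004,0]]' 0 20
python3 -m inch '[[0,0,0,6.2],[0,0,0,6.2],[0,0,0,6.3],[0,0,0,0],[0,0,0,0]]'
python3 - <<'E'
from h import *
im,K,E=cam("wrist");print(tool().round(4));np.savez("w1.npz",im=im,K=K,E=E);cv2.imwrite("pics/w1.png",im)
E
```

```text
t: 1.4
eef_pos: [0.5278, -0.2184, 0.2547]
tool_rot: [0.0, 0.976, 0.218, -0.0]
contact_force: [0.2, -0.4, -0.4]
gripper_width: -0.001
grasp_force: 0.0
t: 1.9
eef_pos: [0.5273, -0.2197, 0.2544]
tool_rot: [-0.0, 0.998, 0.058, -0.0]
contact_force: [0.2, 1.2, 0.4]
gripper_width: 0.001
grasp_force: 0.0
[[ 9.934e-01  1.147e-01 -2.000e-04  5.273e-01]
 [ 1.147e-01 -9.934e-01  1.000e-04 -2.198e-01]
 [-2.000e-04 -1.000e-04 -1.000e+00  2.544e-01]
 [ 0.000e+00  0.000e+00  0.000e+00  1.000e+00]]
```

View pics/w1.png

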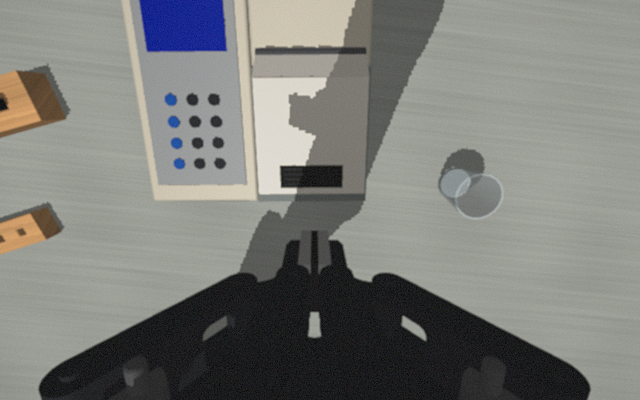

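The wrist view shows the pad at (280..342, 166..187), with its centre at about (311,176.5). The hatch's front edge is nearly level, so the yaw is about right.

Run:
```python
from h import *
d=np.load("w1.npz");K,E=d["K"],d["E"];T=tool()
im=d["im"];g=cv2.cvtColor(im,6);sub=(g[160:192,270:352]<60).astype('uint8');n,l,s,c=cv2.connectedComponentsWithStats(sub);print(s,c)
i=1+s[1:,4].argmax();yy,xx=np.where(l==i);r=cv2.minAreaRect(np.c_[xx,yy].astype('float32'));print(r)
u,v=c[i]+[270,160]
p=ray(K,E,u,v,.141);print("pad",p,"in tool",T[:3,:3].T@(p-T[:3,3]))
for a,b in[((258,195),(364,194)),((255,48),(366,48))]:
  q=ray(K,E,*b,.13)-ray(K,E,*a,.13);print("yaw",np.degrees(np.arctan2(q[0],-q[1])))
```

```text
[[   0    0   82   32 1383]
 [  11    6   61   21 1241]] [[39.42010123 14.9197397 ]
 [41.70346495 16.14665592]]
((41.0, 16.0), (20.0, 60.0), 90.0)
pad [ 0.53222937 -0.21635775  0.141     ] in tool [ 0.00535238 -0.00281783  0.11341899]
yaw 7.21683001087066
yaw 6.646443353584646
```

```bash
python3 -m inch '[[0.005,-0.003,0.02,0],[0,0,0.025,0],[0,0,0.02,0],[0,0,0.015,0],[0,0,0.01,0],[0,0,0.002,0],[0,0,0.002,0],[0,0,0,0],[0,0,0,0]]'
python3 -m inch '[[0,0,0.001,0],[0,0,0.001,0],[0,0,0.001,0],[0,0,0.001,0],[0,0,0.001,0]]'
```

```text
t: 2.85
eef_pos: [0.5325, -0.2164, 0.1613]
tool_rot: [0.0, 0.998, 0.056, 0.001]
contact_force: [-0.7, -0.0, 0.2]
gripper_width: 0.001
grasp_force: 0.0
t: 3.35
eef_pos: [0.532, -0.2163, 0.1554]
tool_rot: [0.0, 0.998, 0.056, -0.0]
contact_force: [-0.7, -0.1, 0.4]
gripper_width: -0.002
grasp_force: 0.0
```

```bash
python3 -m inch '[[0,0,0.0005,0],[0,0,0.0005,0],[0,0,0.0005,0],[0,0,0.0005,0],[0,0,0.0005,0],[0,0,0.0005,0]]'
python3 -m inch '[[0,0,0.0005,0],[0,0,0.0005,0]]' | grep -E "t:|eef|cont"
```

```text
t: 3.95
eef_pos: [0.532, -0.2163, 0.1525]
tool_rot: [0.0, 0.998, 0.056, 0.0]
contact_force: [-0.7, -0.1, 0.1]
gripper_width: 0.001
grasp_force: 0.0
t: 4.15
eef_pos: [0.532, -0.2163, 0.1515]
tool_rot: [0.0, 0.998, 0.056, 0.0]
contact_force: [0.2, 0.1, 0.3]
```

```bash
for i in 1; do python3 -m inch '[[0,0,0.0005,0],[0,0,0.0005,0]]' | grep -E "eef|cont"; done
python3 -m inch '[[0,0,0.0005,0],[0,0,0.0005,0]]' | grep -E "eef|cont"
python3 -m inch '[[0,0,0.0005,0],[0,0,0.0005,0]]' | grep -E "eef|cont"
python3 -m inch '[[0,0,0.0005,0],[0,0,0.0005,0]]' | grep -E "eef|cont"
```

```text
eef_pos: [0.5319, -0.2163, 0.1504]
contact_force: [0.3, -0.3, -0.4]
eef_pos: [0.532, -0.2163, 0.1495]
contact_force: [-0.1, 0.0, 0.7]
eef_pos: [0.532, -0.2163, 0.1485]
contact_force: [-0.2, -0.5, 1.1]
eef_pos: [0.532, -0.2162, 0.1475]
contact_force: [0.5, 0.6, -0.5]
```

Run:
```python
from h import *
print(bot.finger_overhang)
im,K,E=cam("scene");u,v=pix(K,E,[.532,-.216,.141]).astype(int);print(u,v)
a=cv2.resize(im[v-50:v+50,u-60:u+60],None,fx=4,fy=4,interpolation=2)
w,K,E=cam("wrist");print(pix(K,E,[.532,-.216,.141]));b=w[120:320,200:440];b=cv2.resize(b,None,fx=1.6,fy=1.6)
o=np.zeros((400,864,3),'uint8');o[:400,:480]=a;o[:320,480:]=b;cv2.imwrite("pics/p2.png",cv2.resize(o,(798,370)))
```

```text
0.014
233 206
[314.40802425 224.13253047]
```

View pics/p2.png

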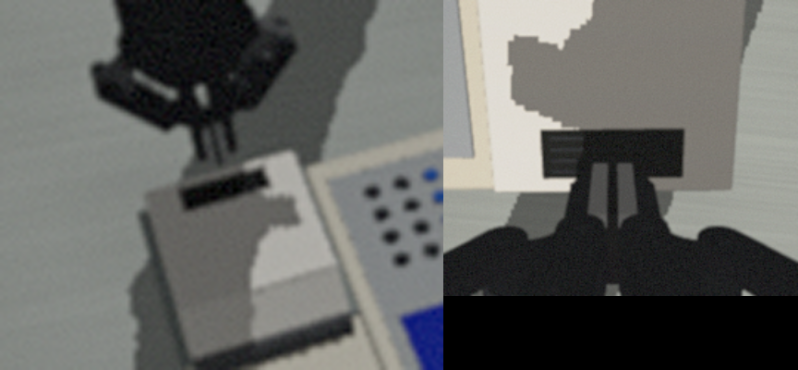

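Run:
```python
from h import *
im,K,E=cam("scene");w,Kw,Ew=cam("wrist");T=tool();print(T[:3,3])
for dx in(-.011,0,.011):
  for dz in(-.005,0.005,.014):
    p=T[:3,3]+T[:3,:3]@[dx,0,dz];print(dx,dz,pix(K,E,p).round(1),pix(Kw,Ew,p).round(1))
def rr(K,E,u,v):
    d=E[:3,:3]@[(u-K[0,2])/K[0,0],-(v-K[1,2])/K[1,1],-1];return E[:3,3],d/np.linalg.norm(d)
a,d=rr(K,E,231.2,199.3);b,e=rr(Kw,Ew,313.5,230.3)
s=np.linalg.lstsq(np.c_[d,-e],b-a,rcond=None)[0];print(a+d*s[0],b+e*s[1])
```

```text
[ 0.53199235 -0.21624027  0.14749667]
-0.011 -0.005 [231.5 200.4] [314.8 248.8]
-0.011 0.005 [232.2 203.1] [314.8 241.4]
-0.011 0.014 [232.7 205.5] [314.8 235.4]
0 -0.005 [232.6 203.5] [314.8 231.8]
0 0.005 [233.2 206.2] [314.8 225.1]
0 0.014 [233.7 208.5] [314.8 219.7]
0.011 -0.005 [233.6 206.6] [314.9 214.1]
0.011 0.005 [234.2 209.3] [314.8 208.3]
0.011 0.014 [234.8 211.6] [314.8 203.6]
[ 0.54573661 -0.21644117  0.18229463] [ 0.54573051 -0.21395447  0.18217998]
```

```bash
python3 -m inch '[[0,0,0.0007,0],[0,0,0.0007,0],[0,0,0.0006,0]]' | grep -E "eef|cont"
python3 -m inch '[[0,0,0.0007,0],[0,0,0.0007,0],[0,0,0.0006,0]]' | grep -E "t:|eef|cont"
```

```text
eef_pos: [0.532, -0.2162, 0.1454]
contact_force: [0.1, 0.3, 0.7]
t: 5.75
eef_pos: [0.532, -0.2163, 0.1434]
tool_rot: [-0.0, 0.998, 0.056, -0.0]
contact_force: [-0.4, 0.3, -0.0]
```

```bash
python3 -m inch '[[0,0,0.0007,0],[0,0,0.0007,0],[0,0,0.0006,0]]' | grep -E "eef|cont"
python3 -m inch '[[0,0,0.0007,0],[0,0,0.0007,0],[0,0,0.0006,0]]' | grep -E "eef|cont_|contact"
```

```text
eef_pos: [0.532, -0.2162, 0.1414]
contact_force: [-0.5, -0.4, 0.2]
eef_pos: [0.532, -0.2162, 0.1394]
contact_force: [-0.4, 0.4, -0.5]
```

Run:
```python
from h import *
im,K,E=cam("scene");u,v=233,206
a=cv2.resize(im[v-40:v+40,u-50:u+50],None,fx=5,fy=5,interpolation=2)
im,K,E=cam("wrist");b=cv2.resize(im[170:270,250:380],None,fx=3,fy=3)
o=np.zeros((400,780,3),'uint8');o[:,:390]=a[:,60:450];o[:300,390:]=b;o=cv2.convertScaleAbs(o,alpha=2.2,beta=10);cv2.imwrite("pics/p3.png",o)
```

```text
(no output)
```

View pics/p3.png

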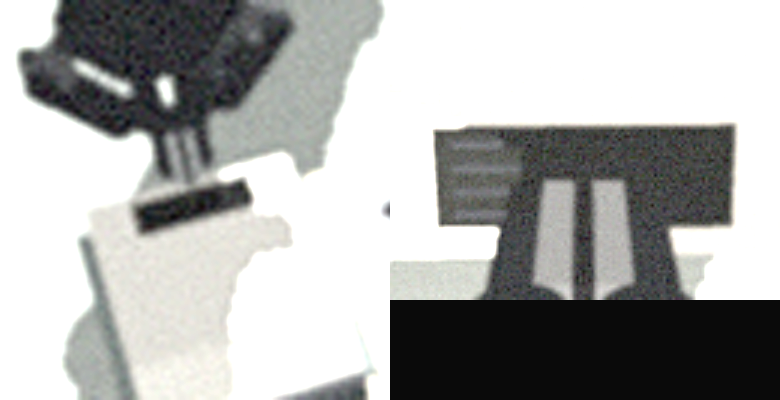

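The pad is at (193,206) in the left crop and the fingertips end just above it at (185,180). They are still clear of it, so I'll keep lowering by force.

```bash
python3 -m inch '[[0,0,0.0007,0],[0,0,0.0007,0],[0,0,0.0006,0]]' | grep -E "eef|contact"
python3 -m inch '[[0,0,0.0007,0],[0,0,0.0007,0],[0,0,0.0006,0]]' | grep -E "eef|contact"
```

```text
eef_pos: [0.532, -0.2162, 0.1374]
contact_force: [-0.3, 0.8, -0.1]
eef_pos: [0.532, -0.2162, 0.1355]
contact_force: [-0.1, -0.7, 0.6]
```

Run:
```python
from h import *
o=bot.get_obs();print(o["t"],o["contact_force"],o["joint_torque"])
im,K,E=cam("wrist");g=cv2.cvtColor(im[170:270,250:400],6);sub=(g<75).astype('uint8')
print(pix(K,E,[.5322,-.2164,.141]),pix(K,E,[.5322,-.2164,.131]))
for c in range(262,390,12): print(c,g[:,c-250][::4])
```

```text
7.05 [-0.08107214 -0.69753217  0.60727252] [ 2.38762659e-03 -5.09051406e+01 -3.82348280e-01 -2.43524784e+01
  8.92213779e-03  1.47613941e-02  1.49371659e-03]
[315.17231983 231.84294512] [315.11786551 225.19934554]
262 [123 120 126 123 127 123 123 122 123 123 126 189 156 184 189 195 206 222
 222 220 218 217 176  93  93]
274 [124 123 123 121 122 122 123 122 124 122 126  93  43  47  41  50  39  41
  34  40 219 221 170  96  96]
286 [119 125 124 124 125 123 122 122 122 121 122  91  21  37  31  46  32  42
  33  32  40  20  22  27  29]
298 [122 124 125 125 124 124 127 119 125 122 122  80  29  26  27  19  31  34
  20  36  41  49  61  71  28]
310 [122 127 124 124 122 122 121 122 126 120 125  75  31  30  32  61  74  73
  71  69  66  69  65  61  74]
322 [123 126 123 120 122 123 121 121 122 125 124  60  15  23  21  64  79  76
  80  78  81  82  77  86  94]
334 [124 122 124 130 125 122 123 123 124 121 121  63  20  27  28  32  28  22
  38  29  36  25  30  37  29]
346 [126 122 123 121 125 125 125 121 124 125 122  63  25  25  20  21  30  31
  28  26 127 119  96  72  39]
358 [123 124 126 125 124 121 123 122 123 123 124  50  19  32  30  36  26  21
  19  30 120 118 121 160 154]
370 [122 124 124 122 125 123 119 121 121 124 121 124 120 118 122 123 123 119
 119 122 119 120 142 157 156]
382 [124 121 127 124 125 123 123 124 123 124 126 123 120 120 125 118 127 122
 122 121 122 121 147 156 164]
```

```bash
python3 -m inch '[[0,0,0.001,0],[0,0,0.001,0]]' | grep -E "eef|contact"
python3 -m inch '[[0,0,0.001,0],[0,0,0.001,0]]' | grep -E "eef|contact"
```

```text
eef_pos: [0.532, -0.2162, 0.1334]
contact_force: [0.8, 0.2, 1.4]
eef_pos: [0.5319, -0.2163, 0.1314]
contact_force: [-0.2, -0.5, 1.1]
```

```bash
python3 -m inch '[[0,0,0.001,0],[0,0,0.001,0]]' | grep -E "eef|contact"
python3 -m inch '[[0,0,0.001,0],[0,0,0.001,0]]' | grep -E "eef|contact"
```

```text
eef_pos: [0.532, -0.2163, 0.1294]
contact_force: [0.4, -0.6, -0.8]
eef_pos: [0.532, -0.2163, 0.1274]
contact_force: [0.1, -0.8, 0.4]
```

```bash
cat > padchk.py <<'E'
from h import *
im,K,E=cam("wrist");g=cv2.cvtColor(im,6)
b=(cv2.GaussianBlur(g,(5,5),0)<70)
for c in(262,270,278,346,352,358,364): r=np.where(b[150:330,c])[0]+150;print(c,(r.min(),r[np.where(np.diff(r)>1)[0][0]] if (np.diff(r)>1).any() else r.max()) if len(r) else None)
for z in(.141,.131,.121):
  for dx in(-.011,.011): print(z,dx,pix(K,E,[.5322+dx,-.2164+dx*.11,z]).round(1))
r=g[240]; print(np.where(np.diff((r<70).astype(int)))[0])
for z in(.141,.131,.121): print(z,[pix(K,E,[.5322-s*.113,-.2164+s*.9935,z])[0].round(1) for s in(.03,-.03)])
E
python3 padchk.py
```

```text
262 (np.int64(220), np.int64(238))
270 (np.int64(220), np.int64(254))
278 (np.int64(220), np.int64(253))
346 (np.int64(219), np.int64(254))
352 (np.int64(219), np.int64(254))
358 (np.int64(219), np.int64(254))
364 (np.int64(219), np.int64(254))
0.141 -0.011 [315.1 255.6]
0.141 0.011 [315.3 219.2]
0.131 -0.011 [315.  247.5]
0.131 0.011 [315.2 212.8]
0.121 -0.011 [315.  240.2]
0.121 0.011 [315.1 207.1]
[261 300 309 318 327 367]
0.141 [np.float64(261.4), np.float64(368.9)]
0.131 [np.float64(264.3), np.float64(366.0)]
0.121 [np.float64(266.8), np.float64(363.3)]
```

```bash
python3 -m inch '[[0,0,0.001,0],[0,0,0.001,0]]' | grep -E "eef|contact"
python3 -m inch '[[0,0,0.001,0],[0,0,0.001,0]]' | grep -E "eef|contact"
```

```text
eef_pos: [0.532, -0.2163, 0.1255]
contact_force: [0.5, 0.8, -0.4]
eef_pos: [0.532, -0.2163, 0.1234]
contact_force: [0.1, -0.6, 0.4]
```

```bash
python3 -m inch '[[0,0,0.001,0],[0,0,0.001,0]]' | grep -E "eef|contact"
python3 padchk.py | head -5
```

```text
eef_pos: [0.532, -0.2163, 0.1214]
contact_force: [-0.4, -0.9, -0.3]
262 (np.int64(224), np.int64(259))
270 (np.int64(224), np.int64(259))
278 (np.int64(224), np.int64(259))
346 (np.int64(224), np.int64(260))
352 (np.int64(223), np.int64(259))
```

```bash
python3 -m inch '[[0,0,0.001,0],[0,0,0.001,0]]' | grep -E "eef|contact"
python3 -m inch '[[0,0,0.001,0],[0,0,0.001,0]]' | grep -E "eef|contact"
```

```text
eef_pos: [0.532, -0.2163, 0.1194]
contact_force: [-0.4, 0.1, 0.5]
eef_pos: [0.532, -0.2163, 0.1174]
contact_force: [-0.6, -0.3, -0.4]
```

```bash
python3 -m inch '[[0,0,0.001,0],[0,0,0.001,0]]' | grep -E "eef|contact"
python3 padchk.py | sed -n '2p;4p;8,9p'
```

```text
eef_pos: [0.532, -0.2163, 0.1154]
contact_force: [-1.1, 0.5, 1.2]
270 (np.int64(229), np.int64(264))
346 (np.int64(228), np.int64(329))
0.141 -0.011 [315.1 266.5]
0.141 0.011 [315.3 227.8]
```

Run:
```python
from h import *
T=tool();im,K,E=cam("scene");u,v=233,200;print([pix(K,E,T[:3,3]+T[:3,:3]@[0,0,z]).round(1) for z in(-.03,-.02,0,.014)])
a=cv2.resize(im[v-40:v+40,u-39:u+39],None,fx=5,fy=5,interpolation=2)
im,K,E=cam("wrist");b=cv2.resize(im[170:303,250:380],None,fx=3,fy=3)
o=np.zeros((400,780,3),'uint8');o[:,:390]=a;o[:399,390:]=b;o=cv2.convertScaleAbs(o,alpha=1.7,beta=20);cv2.imwrite("pics/p4.png",o)
```

```text
[array([233. , 205.4]), array([233.6, 208. ]), array([234.8, 213.2]), array([235.7, 216.7])]
```

View pics/p4.png

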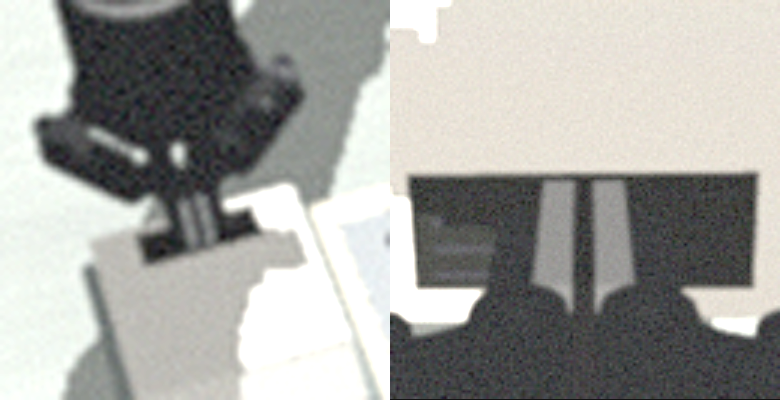

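Now the fingertips lie over the pad, at (200,247) in the left crop, and look nearly in contact. The real tips sit about 29 mm behind the reported TCP, so contact should come within a few mm.

```bash
python3 -m inch '[[0,0,0.0005,0],[0,0,0.0005,0]]' | grep -E "eef|contact"
python3 -m inch '[[0,0,0.0005,0],[0,0,0.0005,0]]' | grep -E "eef|contact"
```

```text
eef_pos: [0.5318, -0.2163, 0.1146]
contact_force: [-2.4, -0.1, 2.4]
eef_pos: [0.5315, -0.2163, 0.1135]
contact_force: [-3.4, -0.9, 3.6]
```

```bash
python3 -m inch '[[0,0,0.0005,0],[0,0,0.0005,0]]' | grep -E "eef|contact"
python3 -m inch '[[0,0,0.0005,0],[0,0,0.0005,0]]' | grep -E "eef|contact"
```

```text
eef_pos: [0.5318, -0.2164, 0.1124]
contact_force: [-2.6, -0.7, 1.6]
eef_pos: [0.5319, -0.2164, 0.1114]
contact_force: [-2.6, 0.2, 2.6]
```

```bash
python3 -m inch '[[0,0,0.0005,0],[0,0,0.0004,0]]' | grep -E "eef|contact"
```

```text
eef_pos: [0.5318, -0.2164, 0.1106]
contact_force: [-3.9, -0.8, 4.7]
```

```bash
python3 -m inch '[[0,0,0.0004,0]]' | grep -E "eef|contact"
```

```text
eef_pos: [0.5318, -0.2164, 0.1103]
contact_force: [-3.5, -0.4, 5.2]
```

```bash
python3 -m inch '[[0,0,0.0004,0]]' | grep -E "eef|contact"
```

```text
eef_pos: [0.5317, -0.2164, 0.1099]
contact_force: [-4.6, 0.1, 6.2]
```

```bash
python3 -m inch '[[0,0,0.0004,0]]' | grep -E "eef|contact"
```

```text
eef_pos: [0.5317, -0.2164, 0.1096]
contact_force: [-5.3, 0.2, 8.8]
```

```bash
python3 -m inch '[[0,0,0.0002,0]]' | grep -E "eef|contact"
```

```text
eef_pos: [0.5317, -0.2165, 0.1095]
contact_force: [-5.1, -0.8, 8.1]
```

```bash
python3 -m inch '[[0,0,0.0002,0]]' | grep -E "eef|contact"
```

```text
eef_pos: [0.5316, -0.2165, 0.1093]
contact_force: [-4.5, 0.3, 7.7]
```

```bash
python3 -m inch '[[0,0,0.0003,0]]' | grep -E "eef|contact"
```

```text
eef_pos: [0.5316, -0.2165, 0.1091]
contact_force: [-5.0, -1.3, 7.2]
```

```bash
python3 -m inch '[[0,0,0.0003,0]]' | grep -E "eef|contact"
```

```text
eef_pos: [0.5315, -0.2165, 0.1087]
contact_force: [-5.7, 0.1, 7.7]
```

```bash
python3 -m inch '[[0,0,0.0003,0]]' | grep -E "eef|contact"
```

```text
eef_pos: [0.5314, -0.2165, 0.1084]
contact_force: [-6.6, -0.2, 7.3]
```

```bash
python3 -m inch '[[-0.0004,0,0.0002,0]]' | grep -E "eef|contact"
```

```text
eef_pos: [0.5313, -0.2165, 0.1082]
contact_force: [-4.1, -0.4, 6.1]
```

```bash
python3 -m inch '[[-0.0003,0,0.0003,0]]' | grep -E "eef|contact"
```

```text
eef_pos: [0.5313, -0.2165, 0.108]
contact_force: [-3.7, -0.1, 7.2]
```

```bash
python3 -m inch '[[-0.0003,0,0.0003,0]]' | grep -E "eef|contact"
```

```text
eef_pos: [0.5313, -0.2165, 0.1078]
contact_force: [-3.5, 1.1, 5.2]
```

```bash
python3 -m inch '[[-0.0002,0,0.0003,0]]' | grep -E "eef|contact"
```

```text
eef_pos: [0.5312, -0.2165, 0.1076]
contact_force: [-2.4, 0.3, 6.8]
```

```bash
python3 -m inch '[[-0.0002,0,0.0003,0]]' | grep -E "eef|contact"
```

```text
eef_pos: [0.5312, -0.2165, 0.1073]
contact_force: [-2.9, 0.1, 7.2]
```

```bash
python3 -m inch '[[-0.0001,0,0.0003,0]]' | grep -E "eef|contact"; python3 -m inch '[[-0.0001,0,0.0003,0]]' | grep -E "eef|contact"
```

```text
eef_pos: [0.5311, -0.2165, 0.107]
contact_force: [-3.0, 0.3, 6.9]
eef_pos: [0.5311, -0.2165, 0.1067]
contact_force: [-3.4, -0.0, 6.0]
```

```bash
python3 -m inch '[[-0.0001,0,0.0002,0]]' | grep -E "t:|eef|contact"
```

```text
t: 11.95
eef_pos: [0.531, -0.2165, 0.1065]
tool_rot: [0.0, 0.998, 0.056, 0.001]
contact_force: [-2.7, 0.6, 6.0]
```

```bash
python3 -m inch '[[-0.0001,0,0.0003,0]]' | grep -E "eef|contact"; python3 -m inch '[[-0.0001,0,0.0003,0]]' | grep -E "eef|contact"
```

```text
eef_pos: [0.531, -0.2166, 0.1063]
contact_force: [-2.9, -0.1, 7.8]
eef_pos: [0.5309, -0.2166, 0.1061]
contact_force: [-2.1, 0.6, 7.8]
```

```bash
python3 -m inch '[[-0.0001,0,0.0002,0]]' | grep -E "eef|contact"
```

```text
eef_pos: [0.531, -0.2166, 0.106]
contact_force: [-3.4, -0.6, 8.3]
```

```bash
python3 -m inch '[[-0.0001,0,0.0003,0]]' | grep -E "eef|contact"
```

```text
eef_pos: [0.5309, -0.2166, 0.1058]
contact_force: [-3.4, 0.4, 10.3]
```

```bash
python3 -m inch '[[-0.0001,0,0.0002,0]]' | grep -E "eef|contact"
```

```text
eef_pos: [0.5309, -0.2166, 0.1057]
contact_force: [-3.0, 0.5, 10.8]
```

```bash
python3 -m inch '[[0,0,0.0002,0]]' | grep -E "eef|contact"; python3 -m inch '[[-0.005,0,-0.04,0],[-0.025,0,-0.04,0],[-0.035,0,-0.03,0],[-0.035,0,-0.02,0],[-0.02,0,-0.01,0]]' | grep -E "t:|eef|contact"
python3 - <<'E'
from h import *
im,K,E=cam("scene");cv2.imwrite("pics/s5.png",cv2.resize(im[120:300,150:450],None,fx=2,fy=2))
E
```

```text
eef_pos: [0.531, -0.2166, 0.1056]
contact_force: [-4.0, 0.5, 10.3]
t: 13.05
eef_pos: [0.4097, -0.2307, 0.2464]
tool_rot: [0.001, 0.998, 0.056, 0.002]
contact_force: [0.5, -0.2, 0.5]
```

View pics/s5.png

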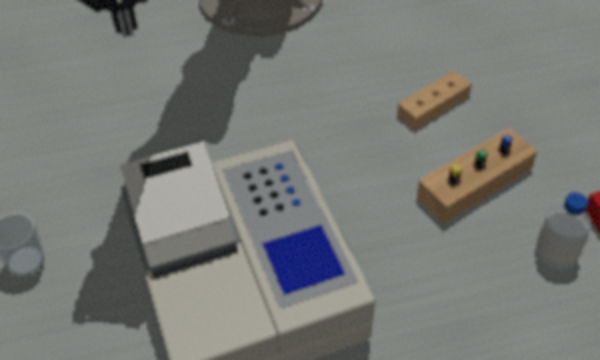

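```bash
python3 -m inch '[[0.01,-0.0315,0,0],[0.01,-0.0315,0.002,0],[0.015,-0.0315,0.004,0],[0.015,-0.0315,0.005,0],[0.015,-0.0315,0.005,0],[0.015,-0.0315,0.005,0],[0.017,-0.0315,0.005,0],[0.017,-0.0315,0.005,0],[0.017,-0.0315,0.005,0],[0.018,-0.0315,0.005,0],[0.018,-0.0315,0.005,0],[0.017,-0.0315,0,0]]' 0.035 20
python3 -m inch '[[0,0,0,-6.7],[0,0,0,-6.7],[0,0,0,0],[0,0,0,0]]'
python3 - <<'E'
from h import *
s,K1,E1=cam("scene");im,K,E=cam("wrist");np.savez("w2.npz",im=im,K=K,E=E,s=s,K1=K1,E1=E1)
o=np.zeros((560,720,3),'uint8');o[:360,:]=cv2.resize(im[100:280,140:500],None,fx=2,fy=2);o[360:,:280]=s[120:220,170:310].repeat(2,0).repeat(2,1);t=cv2.resize(s[150:220,340:430],None,fx=2.5,fy=2.5,interpolation=2);o[360:360+t.shape[0],300:300+t.shape[1]]=t
cv2.imwrite("pics/p6.png",o)
E
```

```text
t: 14.3
eef_pos: [0.5515, 0.1685, 0.1972]
tool_rot: [-0.0, 0.998, 0.056, -0.0]
contact_force: [0.4, 0.3, 0.2]
gripper_width: 0.407
grasp_force: 0.0
t: 14.7
eef_pos: [0.5512, 0.1666, 0.1981]
tool_rot: [-0.0, 0.985, 0.171, 0.0]
contact_force: [-0.2, 0.0, 0.3]
gripper_width: 0.407
grasp_force: 0.0
```

View pics/p6.png

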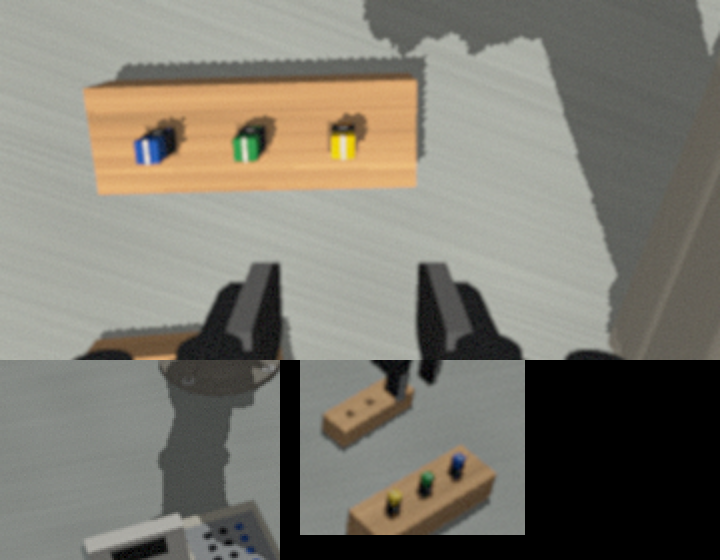

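The yellow cap is at wrist pixel (311.5,171.5), with its stripe along tool x. The fingertips are at row 231, centred on column 314.5. The hatch is swinging up.

```bash
cat > amb.py <<'E'
from h import *
def yel(n):
    im,K,E=cam(n);T=tool();h=cv2.cvtColor(im,40);m=cv2.inRange(h,(20,130,60),(35,255,255))
    nn,l,s,c=cv2.connectedComponentsWithStats(m);return im,K,E,T,s,c,l
if __name__=="__main__":
    for n in("wrist","top"):
        im,K,E,T,s,c,l=yel(n)
        for i in range(1,len(s)):
            if s[i,4]>6:
                p=ray(K,E,*c[i],.068);print(n,s[i],c[i].round(1),p.round(4),"tool",(T[:3,:3].T@(p-T[:3,3])).round(4))
                if n=="wrist":
                    yy,xx=np.where(l==i);P=np.array([ray(K,E,x,y,.068)[:2] for x,y in zip(xx,yy)]);print(cv2.minAreaRect((P*1000).astype('float32')))
E
python3 amb.py
python3 - <<'E'
from h import *
d=np.load("w2.npz");K,E=d["K"],d["E"]
for a,b in[((140+98/2,100+194/2),(140+417/2,100+187/2)),((140+86/2,100+87/2),(140+417/2,100+78/2))]:
  q=ray(K,E,*b,.04)-ray(K,E,*a,.04);print("block yaw",np.degrees(np.arctan2(q[0],-q[1])),np.hypot(*q[:2]))
print("tool yaw",np.degrees(np.arctan2(tool()[1,0],tool()[0,0])))
E
```

```text
wrist [305 165  13  15 150] [311.  171.9] [0.5555 0.1715 0.068 ] tool [ 0.0059 -0.0035  0.1304]
((555.3330688476562, 171.53480529785156), (14.48965835571289, 12.229039192199707), 19.73337173461914)
top [ 594  172   46   47 1595] [617.5 197.4] [ 0.5473 -0.9643  0.068 ] tool [-0.3856  1.0627  0.1304]
block yaw 21.028380484705572 0.18091299999400404
block yaw 21.25267260839257 0.17836014244913523
tool yaw 19.745662976065887
```

```bash
python3 -m inch '[[0.002,-0.0015,0.02,0],[0.002,-0.001,0.025,0],[0.001,-0.001,0.025,-1.4],[0,0,0.025,0],[0,0,0.015,0],[0,0,0,0],[0,0,0,0]]'|grep -E "t:|eef|contact"; python3 amb.py|head -2;  python3 - <<'E'
from h import *
im,K,E=cam("wrist")
# inner edges of finger tips
g=cv2.cvtColor(im,6)
for r in(232,236,240,246): print(r,g[r,285:345:2])
E
```

```text
t: 15.6
eef_pos: [0.555, 0.1715, 0.089]
tool_rot: [-0.0, 0.983, 0.184, 0.0]
contact_force: [-0.0, 1.2, 1.3]
wrist [306 203  19  24 353] [314.9 213.8] [0.5565 0.1719 0.068 ] tool [0.0011 0.0002 0.0216]
((556.01708984375, 171.5741424560547), (16.383146286010742, 12.08560848236084), 20.822254180908203)
232 [183 182 180 183 183 182 185 182 180 181 185 182 183 182 183 185 185 182
 184 182 182 184 183 185 186 185 184 185 182 183]
236 [189 188 192 190 189 188 189 189 188 190 188 189 190 189 193 189 190 189
 188 191 190 191 190 191 188 194 192 188 194 189]
240 [182 184 182 185 181 179 178 179 181 190 188 188 187 189 189 188 188 191
 189 187 189 188 189 188 191 189 187 190 189 188]
246 [185 184 184 183 183 186 182 183 183 186 186 188 185 181 180 178 178 177
 180 176 178 175 180 181 182 180 175 181 179 179]
```

```bash
python3 -m inch '[[0,0,0.012,0],[0,0,0.015,0],[0,0,0.015,0],[0,0,0.012,0],[0,0,0.008,0],[0,0,0.004,0],[0,0,0,0],[0,0,0,0]]'|grep -E "t:|eef|contact"; python3 -m inch '[[0,0,0,0],[0,0,0,0],[0,0,0,0],[0,0,0,0],[0,0,0,0],[0,0,0,0]]' 0 25
python3 - <<'E'
from h import *
s,K1,E1=cam("scene");im,K,E=cam("wrist")
o=np.zeros((560,720,3),'uint8');o[:360,:]=cv2.resize(im[140:320,140:500],None,fx=2,fy=2);o[360:,:420]=cv2.resize(s[120:220,170:380],None,fx=2,fy=2);t=cv2.resize(s[150:220,365:435],None,fx=2.8,fy=2.8,interpolation=2);o[360:360+t.shape[0],440:440+t.shape[1]]=t
cv2.imwrite("pics/p7.png",o)
E
```

```text
t: 16.55
eef_pos: [0.5548, 0.1715, 0.0227]
tool_rot: [-0.0, 0.983, 0.184, 0.0]
contact_force: [-0.2, -0.3, 0.4]
t: 17.15
eef_pos: [0.555, 0.1715, 0.023]
tool_rot: [-0.0, 0.983, 0.184, 0.001]
contact_force: [-0.5, 0.1, 6.0]
gripper_width: 0.137
grasp_force: 27.6
```

Run:
```python
from h import *
im,K,E=cam("top");g=cv2.cvtColor(im,6)
print(pix(K,E,[.532,-.216,.141]).round(),pix(K,E,[.569,-.212,.1]).round(),pix(K,E,[.66,-.2,.24]).round())
print(g[160:216:3,372:414:2])
```

```text
[394. 200.] [390. 190.] [392. 153.]
[[ 94 179 178 179 179 180 176 177 178 178 177 176 176 179 177 154 131 135
  136 136 138]
 [116 178 178 179 180 180 179 179 179 179 179 179 179 179 179 176 113 134
  132 134 133]
 [165 178 179 179 177 133 134 121 112  75  79  71  63  60  63  62 149 134
  137 135 135]
 [ 64  66  61  61  59  58  41  48  46  88  83 137 141 132 114 119 126 136
  136 136 135]
 [140 132 115 111 124 118 109 103  98 102 102 102 101 106 100 102 104 135
  132 135 135]
 [102 101 101 102 103 102 100 102 100 101  99 100 102 100 103  20  70 116
  137 135 134]
 [ 99  22 103 100 103 102 104 102 103 101 102 101 104 100 101   5  37 104
  132 131 135]
 [102  24 104 105 103 102 100 103 103  99 102 102 103 100 100  54  29 105
  132 133 132]
 [104  15  41 101 102  99 100 101 101  99 100 102 101 102 101  98  24 105
  130 131 132]
 [103  48  28 102 100 102 102 100  97  97  97  99 101 103  99 100  18  83
  121 134 134]
 [103  94  25 101 100 100 100 165  91  72  73 153 101 101 102 101  11  51
  104 133 133]
 [ 93 102  26 101 102 103 102 113  75  81  86 103 103 102 100 103  49  29
  101 133 133]
 [ 90 102  22  88 103 100 101 103 100 100  99 101 102 101 103 100  95  24
  103 133 132]
 [129 103  32  40 103 103 101 102 102 102  86  79  80 104 101 102 100  22
   88 122 133]
 [155 101  53  25 102 102 102 100  34  30  30  31  57 102 102 102  73  10
   65 115 135]
 [171 101 102  22  70  75  73  66  44  42  35  30  28  26  23  24  51  49
   86 103 133]
 [170  81 102  17  55  48  70  87  89  92  98 102 104 105 105 101 102 103
  101 101 134]
 [169  96 102 103 100 106 105 103 102 104 104 102 105 102 104 101  98  87
   87 100 133]
 [171 142 103 101  92  86  86  75  69  72  80  78  91 100 108 125 127 135
  134 135 138]]
```

```bash
python3 -m inch '[[0,0,-0.01,0],[0,0,-0.02,0],[0,0,-0.025,0],[0,0,-0.02,-8.4],[0,0,-0.02,-8.4],[0,0,-0.02,-8.4],[0,0,-0.02,-8.4],[0,0,-0.015,-8.4],[0,0,0,-8.4],[0,0,0,-8.4],[0,0,0,-8.4],[0,0,0,-8.3]]' - 35;  python3 -m inch '[[-0.02,-0.003,0,0],[-0.035,-0.003,0,0],[-0.037,-0.003,0,0],[-0.037,-0.003,0,0],[-0.037,-0.003,0,0],[-0.037,-0.003,0,0],[-0.037,-0.003,0,0],[-0.037,-0.003,0,0],[-0.037,-0.003,0,0],[-0.037,-0.003,0,0],[-0.037,-0.003,0,0],[-0.034,-0.003,0,0]]'; python3 -m inch '[[0,0,0,0],[0,0,0,0],[0,0,0,0]]'
python3 - <<'E'
from h import *
im,K,E=cam("wrist");T=tool();s,K1,E1=cam("scene");np.savez("w3.npz",im=im,K=K,E=E,T=T)
print(pix(K,E,[.567,-.212,.1]),bot.get_obs()["q"])
o=np.zeros((560,720,3),'uint8');o[:400,:]=cv2.resize(im[60:310,100:550],None,fx=1.6,fy=1.6);o[400:,:336]=cv2.resize(s[140:220,170:338],None,fx=2,fy=2);o[400:,340:340+320]=cv2.resize(s[150:230,300:460],None,fx=2,fy=2)
cv2.imwrite("pics/p8.png",o)
E
```

```text
t: 18.5
eef_pos: [0.5541, 0.1709, 0.1727]
tool_rot: [0.0, 0.662, 0.749, -0.0]
contact_force: [0.5, -0.0, -0.3]
gripper_width: 0.133
grasp_force: 35.5
t: 19.7
eef_pos: [0.5676, -0.254, 0.1727]
tool_rot: [-0.0, 0.665, 0.747, -0.0]
contact_force: [-0.2, -0.0, -0.6]
gripper_width: 0.135
grasp_force: 35.5
t: 20.0
eef_pos: [0.5683, -0.2504, 0.1726]
tool_rot: [-0.0, 0.664, 0.748, 0.0]
contact_force: [-0.3, 0.2, -0.2]
gripper_width: 0.131
grasp_force: 35.5
[317.72923491 147.9867518 ] [ 0.77652512  0.49583416 -0.62866642  1.69099895  0.32570525  1.06148234
  0.16443998]
```

View pics/p8.png

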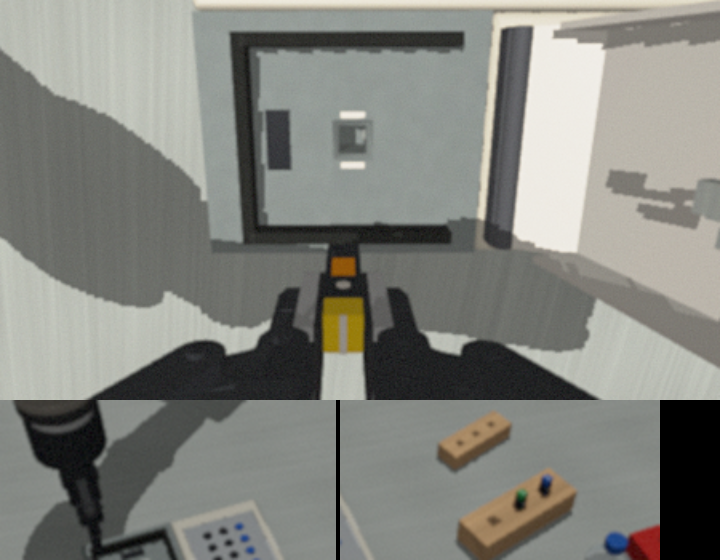

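The hatch stands open and the amber standard is held upright. The mouth centre is at wrist pixel (320.6,147.2). The amber's front foot edge is near (314.4,212), and green and blue are still in their block.

Run:
```python
from h import *
d=np.load("w3.npz");K,E,T,im=d["K"],d["E"],d["T"],d["im"]
g=cv2.cvtColor(im,6);print(g[130:166:1,320]);print(g[147,300:342]);print(g[205:222,314])
p=ray(K,E,320.6,147.2,.1);print("mouth",p,(T[:3,:3].T@(p-T[:3,3])).round(4))
for x in(.00425,.00625,.00825):print(x,[pix(K,E,T[:3,3]+T[:3,:3]@[x,0,z]).round(1) for z in(.013,.015,.017)],"cap",[pix(K,E,T[:3,3]+T[:3,:3]@[x,0,z]).round(1) for z in(-.047,-.045,-.043)])
a,b=ray(K,E,100+193/1.6,60+10/1.6,.1),ray(K,E,100+490/1.6,60+10/1.6,.1)
q=b-a;print("front-rear dir yaw",np.degrees(np.arctan2(q[1],q[0])),"tool yaw-90",np.degrees(np.arctan2(T[1,0],T[0,0]))-90)
for (u1,v1),(u2,v2) in[((232,33),(464,33)),((245,244),(450,244)),((211,251),(470,251))]:
  q=ray(K,E,100+u2/1.6,60+v2/1.6,.1)-ray(K,E,100+u1/1.6,60+v1/1.6,.1);print(np.degrees(np.arctan2(q[1],q[0])))
```

```text
[227 236 236 223 174 128 114 117 103  90  84  85  85  85  87  84  84  86
  83  80  79  80  84  83  86 101 122 133 135 134 156 215 233 236 227 192]
[150 148 152 152 152 149 152 143 125 121 111 105  90  85  91  88  84  90
  91  84  86  91 125 150 154 149 144 130 116 124 135 134 133 145 147 151
 148 148 146 150 152 144]
[44 46 47 49 49 54 46 40 34 29 27 33 30 32 34 57 82]
mouth [ 0.56919466 -0.21110404  0.1       ] [0.0387 0.0055 0.0727]
0.00425 [array([313.6, 214. ]), array([313.6, 212.9]), array([313.6, 211.9])] cap [array([313.3, 261.2]), array([313.3, 258.9]), array([313.3, 256.8])]
0.00625 [array([313.6, 211.1]), array([313.6, 210. ]), array([313.6, 209. ])] cap [array([313.3, 257.1]), array([313.3, 255. ]), array([313.3, 252.9])]
0.00825 [array([313.6, 208.1]), array([313.6, 207.1]), array([313.6, 206.1])] cap [array([313.3, 253.1]), array([313.3, 251. ]), array([313.3, 248.9])]
front-rear dir yaw 6.872259150437316 tool yaw-90 6.8766256575536175
6.873949107544824
6.891697767214486
6.892366370128867
```

```bash
python3 -m inch '[[0.01,0.002,0,0],[0.02,0.003,0,0],[0.0095,0,0,0],[0,0,0.015,0],[0,0,0.015,0],[0,0,0.012,0],[0,0,0.006,0],[0,0,0,0],[0,0,0,0]]'|grep -E "t:|eef|contact"
python3 - <<'E'
from h import *
im,K,E=cam("wrist");T=tool();print(T[:3,3]);np.savez("w4.npz",im=im,K=K,E=E,T=T)
m=np.array([.5692,-.2111,.1]);print((T[:3,:3].T@(m-T[:3,3])).round(4),pix(K,E,m))
o=cv2.resize(im[120:270,240:400],None,fx=4,fy=4,interpolation=2);cv2.imwrite("pics/p9.png",o)
g=cv2.cvtColor(im,6);print([int(r) for r in pix(K,E,m+[0,.0085,0])]);
for r in range(176,226,4):print(r,g[r,284:348:2])
E
```

```text
t: 21.0
eef_pos: [0.5688, -0.2125, 0.1243]
tool_rot: [-0.0, 0.664, 0.747, 0.0]
contact_force: [1.0, -0.2, 0.3]
[ 0.56901347 -0.21245829  0.12472001]
[0.0013 0.0003 0.0247] [314.28170085 212.49339151]
[315, 200]
176 [150 149 149 153 150 152 151 151 148 148 151 150 148 149 150 148 152 149
 149 146 150 145 147 147 152 151 148 151 149 150 150 152]
180 [152 149 148 150 152 150 150 150 150 148 146 149 151 148 148 148 151 146
 146 150 150 146 151 153 152 155 153 151 149 148 148 152]
184 [150 152 151 152 153 154 151 149 149 151 150 149 154 151 148 151 151 147
 147 150 147 144 149 151 152 148 149 152 148 148 153 148]
188 [151 153 151 153 152 149 150 149 147 149 150 150 151 150 150 150 144 146
 150 150 149 149 152 152 155 153 150 150 153 150 153 148]
192 [151 149 148 150 147 148 150 149 147 147 149 156 156 155 156 156 157 160
 161 156 149 151 151 154 155 149 151 154 149 150 152 150]
196 [154 152 150 153 148 145 152 151 151 149 180 231 233 231 235 231 234 232
 235 223 152 150 148 148 155 153 152 150 151 148 150 147]
200 [145 150 148 148 153 151 152 145 114 116 111 115 111 112 109 117 113 121
 1
[... 165 characters left out ...]
 150 150 150 152 149 147]
208 [148 147 150 151 148 151 148 146 118 116  87  68  76  72  75  85  86  86
  85  74 113 137 132 151 149 150 150 150 148 151 146 150]
212 [148 151 148 149 146 151 150 150 123 113  83  62  61  62  65  65  63  59
  58  60  74  78  79  89  89  92 149 147 150 153 128  82]
216 [154 147 150 149 150 148 146 147 124 118  79  38  39  45  34  30  34  33
  30  31  62  82  82  86  88  84  86  82 120 147  90  79]
220 [149 148 150 148 149 148 138 147 126 106  47  29  57  60  51  52  56  48
  50  28  52  84  85  87  87  80  82  87  83  88  84  88]
224 [152 151 149 147 128  90  87  85  87  82  46  40  88  92  97  92  90  90
  93  49  32  82  82  84  88  82  84  86  88  89  85  84]
```

```bash
python3 -m inch '[[0.0025,0.0003,0,0],[0,0,0.003,0],[0,0,0.003,0],[0,0,0.003,0],[0,0,0.002,0],[0,0,0,0]]'|grep -E "t:|eef|contact";python3 -m inch '[[0,0,0.002,0],[0,0,0.002,0],[0,0,0,0]]'|grep -E "eef|contact"
```

```text
t: 21.65
eef_pos: [0.5683, -0.2097, 0.1129]
tool_rot: [-0.0, 0.664, 0.747, -0.0]
contact_force: [-0.5, 0.3, -0.1]
eef_pos: [0.5685, -0.2097, 0.1091]
contact_force: [-0.6, -0.0, -0.0]
```

```bash
python3 -m inch '[[0,0,0.002,0],[0,0,0.002,0],[0,0,0,0]]'|grep -E "eef|contact";python3 -m inch '[[0,0,0.002,0],[0,0,0.002,0],[0,0,0,0]]'|grep -E "eef|contact"
```

```text
eef_pos: [0.5684, -0.2097, 0.1051]
contact_force: [0.1, -0.3, 0.1]
eef_pos: [0.5684, -0.2096, 0.1011]
contact_force: [0.8, -0.1, 0.3]
```

```bash
python3 -m inch '[[0,0,0.0015,0],[0,0,0.0015,0],[0,0,0.0015,0],[0,0,0,0]]'|grep -E "eef|contact";python3 -m inch '[[0,0,0.0015,0],[0,0,0.0015,0],[0,0,0,0]]'|grep -E "eef|contact"
```

```text
eef_pos: [0.5685, -0.2096, 0.0967]
contact_force: [0.1, -0.0, -0.5]
eef_pos: [0.5678, -0.2099, 0.0937]
contact_force: [-2.9, -0.2, 0.3]
```

```bash
python3 -m inch '[[0,0,0.0015,0],[0,0,0.0015,0],[0,0,0,0]]'|grep -E "eef|contact|wid"
```

```text
eef_pos: [0.5676, -0.2099, 0.0901]
contact_force: [-2.3, -0.9, -1.2]
gripper_width: 0.135
```

```bash
python3 -m inch '[[0,0,0.0015,0],[0,0,0.0015,0],[0,0,0.0015,0],[0,0,0,0]]'|grep -E "eef|contact";python3 -m inch '[[0,0,0.001,0],[0,0,0.001,0],[0,0,0,0]]'|grep -E "eef|contact";python3 -m inch '[[0,0,0.001,0],[0,0,0.001,0],[0,0,0,0]]'|grep -E "eef|contact"
```

```text
eef_pos: [0.568, -0.2097, 0.0858]
contact_force: [-3.6, -0.7, -2.2]
eef_pos: [0.5682, -0.2098, 0.084]
contact_force: [-3.2, -0.7, -1.9]
eef_pos: [0.5683, -0.2097, 0.0821]
contact_force: [-3.1, -1.1, -1.8]
```

```bash
python3 -m inch '[[0,0,0.001,0],[0,0,0,0]]'|grep -E "eef|contact";python3 -m inch '[[0,0,0.001,0],[0,0,0,0]]'|grep -E "eef|contact"
```

```text
eef_pos: [0.5684, -0.2097, 0.0812]
contact_force: [-4.1, -1.8, -1.8]
eef_pos: [0.5684, -0.2097, 0.0802]
contact_force: [-4.7, -0.4, -1.7]
```

```bash
python3 -m inch '[[0,0,0.0007,0],[0,0,0,0]]'|grep -E "t:|eef|contact"
```

```text
t: 25.15
eef_pos: [0.5685, -0.2097, 0.0796]
tool_rot: [-0.0, 0.664, 0.747, -0.0]
contact_force: [-3.6, -0.9, -0.1]
```

```bash
python3 -m inch '[[0,0,0.0007,0],[0,0,0,0]]'|grep -E "eef|contact"
```

```text
eef_pos: [0.5688, -0.2097, 0.0791]
contact_force: [-4.2, -0.8, 1.4]
```

```bash
python3 -m inch '[[0,0,0.0005,0],[0,0,0,0]]'|grep -E "eef|contact"
```

```text
eef_pos: [0.5688, -0.2097, 0.0791]
contact_force: [-5.8, 0.0, 4.7]
```

Hard stop at TCP 0.079, exactly the predicted floor height. I'll push a little more, then release.

```bash
python3 -m inch '[[0,0,0.0007,0],[0,0,0,0],[0,0,0,0]]'|grep -E "eef|contact"; python3 -m inch '[[0,0,0,0],[0,0,0,0],[0,0,0,0],[0,0,0,0]]' 0.035 20; python3 -m inch '[[0,0,-0.01,0],[0,0,-0.02,0],[0,0,-0.03,0],[0,0,-0.03,0],[-0.01,0,-0.02,0],[-0.03,0,0,0],[0,0,0,0],[0,0,0,0]]' |grep -E "t:|eef|contact"; python3 amb.py | sed -n 1,2p
python3 - <<'E'
from h import *
im,K,E=cam("wrist");T=tool();np.savez("w5.npz",im=im,K=K,E=E,T=T)
s,_,_=cam("scene")
print(pix(K,E,[.5692,-.2111,.124]))
o=np.zeros((560,720,3),'uint8');o[:400,:]=cv2.resize(im[60:310,100:550],None,fx=1.6,fy=1.6);o[400:,:640]=cv2.resize(s[140:220,140:460],None,fx=2,fy=2)
cv2.imwrite("pics/p10.png",o)
E
```

```text
eef_pos: [0.569, -0.2098, 0.079]
contact_force: [-7.5, 0.0, 9.6]
t: 26.25
eef_pos: [0.5693, -0.2095, 0.0779]
tool_rot: [0.0, 0.664, 0.748, 0.0]
contact_force: [-0.1, 0.8, -0.3]
gripper_width: 0.408
grasp_force: 0.0
t: 27.05
eef_pos: [0.5732, -0.2502, 0.1882]
tool_rot: [0.0, 0.665, 0.747, 0.0]
contact_force: [-0.5, 0.2, -0.6]
wrist [305 138   7  18 106] [307.6 146.5] [ 0.5637 -0.2181  0.068 ] tool [ 0.0317 -0.0059  0.12  ]
((563.644287109375, -218.14483642578125), (5.6218767166137695, 16.416156768798828), 2.9030182361602783)
[314.00410821 150.58019503]
```

View pics/p10.png

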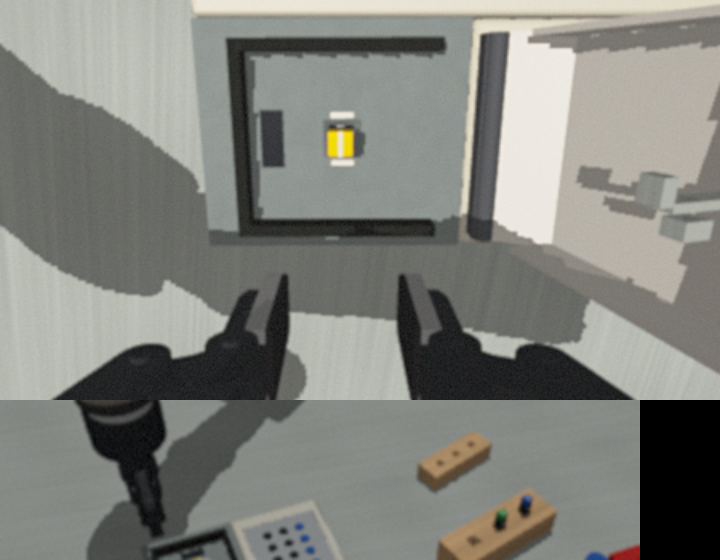

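The amber standard is seated upright at (340,143), with its stripe along the beam and its cap where a fully home standard should be. The hatch is open, and green and blue are still in their block.

```bash
python3 -c "
from station import bot
print(bot.hand_in())"
```

```text
the job is handed in; nothing more can be done
None
```

The job is handed in at about 27 s of the 61 s allowed, though no verdict came back: the hatch sprang open untouched, and the amber standard is pushed fully home in the cell holder with its window along the beam.

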